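Point out the deep socket and the loose sprocket bolt

ROBOT

A 6-joint arm with a two-finger parallel gripper is mounted at the origin on the work surface. World frame = base frame: x ahead of the robot, y to its left, z up, the work surface at z = 0. Lengths are in mm, angles in rad, forces in N, time in s.
With the tool pointing down it reaches from about 375 to 825 mm from the base axis. Payload 5.5 kg.
Tool frame: the origin (TCP) lies where the fingers leave the gripper's body, on its centre line; the fingertips stand 73 mm ahead of it and the grasp point (between the pads) lies 54 mm ahead of it; z points along the fingers, y is the line along which they close (so a half turn about z gives the same grasp; the last joint's range is limited). The gripper opens to 85 mm and grips with 20 to 120 N. Pads are 22 mm wide; open, the fingers measure 114 mm over their backs; the gripper's body (76 mm by 85 mm) begins 54 mm behind the grasp point. The pads swing forward as they close: fully open they stand 13 mm farther back than shut.
Start: joints at [-1.169, 0.314, -0.047, 1.21, 0, 1.571], TCP at [234.642, -552.212, 303.899] pointing down, gripper open.
Joint ranges: [-2.67, 2.67], [-0.69, 1.73], [-1.03, 1.25], [-2.08, 2.16], [-1.42, 1.45], [-3.14, 3.14]. Speed limits (rad/s): [2.39, 2.39, 3.01, 3.14, 3.14, 3.14].

INTERFACE

Orientations are given as [roll, pitch, yaw] about the fixed x, y, z axes, in that order (R = Rz(yaw) Ry(pitch) Rx(roll)).
In Python, from station import bot gives the robot as it stands. The module is installed in compiled form; this text tells all that it offers.
- The arm moves only by the shell command python3 -m pendant 'ROWS' [FORCE]. ROWS is JSON, a list of rows, each an object with "translation": the shift along the tool's x, y, z scaled (see below), a list of three; "yaw": the turn about the tool's z scaled (see below); "fingers": the opening, from 0 (shut) to 1 (fully open). A call has exactly 5 rows; each row shifts and turns the commanded pose from where the row before left it, along the tool's axes as they then stand; what a row does not reach is not made up. The controller multiplies each number of a shift by 0.03 m and each number of a turn by 6 degrees. A row lasts 1/10 s, in which the tool goes at most 50 mm and 8.59 degrees, less where a joint would pass 70% of its speed; a pose out of reach is approached as far as the arm can. A call with a number of a shift or a turn outside -1 to 1 is refused whole. A call with a gripper value outside its range is refused whole. The fingers move at their own pace and stop on an object; FORCE is the grip in N (left out, the last holds). Time passes only in rows, so rows that do not move let the fingers close, or fill a call up. It gives the time, the measured TCP pose, the force, the opening and the grip force at its end, in the units of the state.
- bot.get_obs(): the state, without advancing time (a new reading comes with each control period).
- bot.read_camera(name): name is "side" or "top" or "wrist"; returns the picture (480x640x3 uint8, red, green, blue); there is no depth.
- bot.camera_info(name): a dict with "vertical_fov" (degrees; the focal length in pixels is half the picture's height over the tangent of half this angle, whatever the lens; pixels are square), "cx", "cy" (the principal point, pixels), "world_from_camera" (4x4, takes a point from camera to world coordinates); the wrist camera has in their place "mount" (4x4, takes a point from camera to tool coordinates, whose origin is the TCP and whose axes are the flange's). Camera axes: x right, y down, z forward; pixel columns grow to the right and rows downward; lengths in mm; the calibration is good to about 2 mm. A picture is of the moment at which its call begins: read the wrist's pose just before it. camera_info takes no time and is no camera call.
- bot.close_job(): hands the job in; it is judged then, once.
The state is a dict: "time": time; "joints": joint angles; "dq": joint speeds; "joint_efforts": joint torques, N m; "tcp_pos": TCP position; "tool_rot": TCP orientation; "ft_force": force on the tool from outside, world axes, zero at the start; "moment": the same for the moment, N m; "opening": finger opening in mm; "gripper_force": force on a finger pad.
Only numpy, scipy, OpenCV 4.12 (cv2) and the standard library are available. Lean on these libraries where they do the work, as an engineer would, in place of code of your own. Each camera call takes 0.05 s, during which the arm holds its last target. There are 200 camera calls.

TASK

Show the mechanic how to finish the sprocket: point from above at the deep socket (the tallest of the three standing sockets) with the fingertips two or three centimetres above it for a good two seconds, then point in the same way at the one sprocket bolt that stands proud of the other four, and finish there, still pointing at it. Touch and pick up nothing, and do not point at the short sockets or the seated bolts.

Things in the scene. Friction and masses are not known exactly. Their poses are not given: they have to be found in the camera images.
- deep_socket_top (a point): centre of the top face of the deep socket: a chromed steel tube socket standing upright loose on the bench, 30 mm across and 80 mm tall (this point is 80 mm above the bench). z is up. It topples easily
- short_socket_a_top (a point): centre of the top face of the slim short socket, chromed steel, standing loose on the bench, 26 mm across and 34 mm tall; not to be pointed at
- short_socket_b_top (a point): centre of the top face of the stout short socket, chromed steel, standing loose on the bench, 34 mm across and 38 mm tall; not to be pointed at
- proud_bolt (a point): centre of the top of the head of the one bolt that is not screwed down. The five bolts stand on a 124 mm circle on a toothed sprocket (226 mm across, its flat top 52 mm above the bench) that lies on its aluminium hub, fixed on the bench at any angle. This bolt's head (25 mm across, 10 mm high) stands on 38 mm of bare shank; its top is 100 mm above the bench. z is up
- seated_bolt1 (a point): centre of the top of the head of a fully seated sprocket bolt, same head, its top 63 mm above the bench; bolts are 73 mm from their neighbours; not to be pointed at
- seated_bolt2 (a point): centre of the top of the head of a fully seated sprocket bolt, same head, its top 63 mm above the bench; bolts are 73 mm from their neighbours; not to be pointed at
- seated_bolt3 (a point): centre of the top of the head of a fully seated sprocket bolt, same head, its top 63 mm above the bench; bolts are 73 mm from their neighbours; not to be pointed at
- seated_bolt4 (a point): centre of the top of the head of a fully seated sprocket bolt, same head, its top 63 mm above the bench; bolts are 73 mm from their neighbours; not to be pointed at
- ratchet: ratchet handle with black grip, 230 mm long, 38 mm wide, up to 19 mm high, lying loose on the bench between sprocket and sockets; origin at the bench under the middle; bystander
- bearing: plain steel bearing ring, 46 mm across, 15 mm high, lying loose among the sockets; origin at the centre of its underside; bystander. Other things stand on the bench too: the tallest within half a metre of the sprocket are an oil bottle and a drawer cabinet on the left, a tool box at the back and a vice on the right, all under 220 mm high
Not all that is in view belongs to the job. What is shaped like the part that bears proud_bolt but brown or orange is not meant.

How it is judged (in metres and radians):
On the way, in this order (a step that is already met when the one before it is completed fails the run):
1. the fingertips dwell just above the deep socket (horizontal distance between the grasp point and deep_socket_top below 0.025 m and z of the grasp point in the frame of deep_socket_top between 0.012 and 0.075 m), for 1.5 s.
2. then the fingertips dwell just above the proud bolt (horizontal distance between the grasp point and proud_bolt below 0.025 m and z of the grasp point in the frame of proud_bolt between 0.012 and 0.075 m), for 1.5 s.
At the end, for the whole second after the job is handed in: Through the last second the grasp point is within 25 mm of the proud bolt's axis and 12 to 75 mm above its head (fingertips some 19 mm lower); sockets, ratchet and bearing within 10 mm of their start. Before that, the same over the deep socket for 1.5 s (all of step 2 and distance of each of deep_socket_top, short_socket_a_top, short_socket_b_top, ratchet, bearing from where it was at the start of the episode below 0.01 m); the robot touches nothing.
It fails at once if the robot touches something (contact force between any of the fingers, the arm and anything else above 0.5 N).
It fails at once if a socket, the ratchet or the bearing is moved, lifted or tipped by over 10 mm (distance of any of deep_socket_top, short_socket_a_top, short_socket_b_top, ratchet, bearing from where it was at the start of the episode above 0.01 m).
It fails at once if it points closely at a short socket or a seated bolt (grasp point within 15 mm of its axis and less than 55 mm above its top) ((horizontal distance between the grasp point and short_socket_a_top below 0.015 m and z of the grasp point in the frame of short_socket_a_top below 0.055 m) or (horizontal distance between the grasp point and short_socket_b_top below 0.015 m and z of the grasp point in the frame of short_socket_b_top below 0.055 m) or (horizontal distance between the grasp point and seated_bolt1 below 0.015 m and z of the grasp point in the frame of seated_bolt1 below 0.055 m) or (horizontal distance between the grasp point and seated_bolt2 below 0.015 m and z of the grasp point in the frame of seated_bolt2 below 0.055 m) or (horizontal distance between the grasp point and seated_bolt3 below 0.015 m and z of the grasp point in the frame of seated_bolt3 below 0.055 m) or (horizontal distance between the grasp point and seated_bolt4 below 0.015 m and z of the grasp point in the frame of seated_bolt4 below 0.055 m)).
It also fails if it takes over 50 s, if anything falls off the work surface, if the arm or the gripper's body presses on something with over 40 N, if the wrist force passes 120 N, or if a joint passes its speed limit or range.

## Working session

There is one attempt and no reset: what is moved stays moved. The work goes in short steps, Python scripts to look and compute and a shell command to move; the robot and the scene stay as the last step left them, time stands still between calls to the robot, and variables do not carry over. Pictures are saved under pics/ and viewed, at most 10 in all, crops included, and the job is handed in when it is done.

```bash
mkdir -p pics
python3 - <<'E'
from station import bot
import cv2,numpy as np
for n in("top","side"):
    cv2.imwrite(f"pics/{n}0.png",bot.read_camera(n)[:,:,::-1])
    print(n,{k:np.round(v,4).tolist() for k,v in bot.camera_info(n).items() if not isinstance(v,str)})
print(bot.camera_info("wrist"))
o=bot.get_obs();print(o["time"],o["tcp_pos"],o["tool_rot"],o["opening"])
E
```

```text
top {'vertical_fov': 44.6557, 'cx': 315.7128, 'cy': 252.087, 'world_from_camera': [[0.0158, -0.9898, 0.1416, 284.4911], [-0.9998, -0.0167, -0.0056, -177.9239], [0.0079, -0.1415, -0.9899, 1394.5898], [0.0, 0.0, 0.0, 1.0]]}
side {'vertical_fov': 55.9864, 'cx': 320.2643, 'cy': 237.3373, 'world_from_camera': [[-0.9423, -0.2246, 0.2482, 219.7253], [-0.3346, 0.6501, -0.6822, 519.763], [-0.0081, -0.7259, -0.6878, 811.3429], [0.0, 0.0, 0.0, 1.0]]}
{'vertical_fov': 60.40447361255642, 'cx': 312.717883695125, 'cy': 235.90029341899043, 'mount': array([[ 1.93440317e-04, -9.46181375e-01, -3.23636786e-01,
         8.34151934e+01],
       [ 9.99999223e-01, -2.15530969e-04,  1.22783186e-03,
        -1.35322904e+00],
       [-1.23150538e-03, -3.23636772e-01,  9.46180598e-01,
        -7.02318610e+01],
       [ 0.00000000e+00,  0.00000000e+00,  0.00000000e+00,
         1.00000000e+00]])}
0.1 [ 234.49690328 -551.86033698  303.13870136] [-3.14009404e+00  2.75336180e-05  4.01803032e-01] 85.53952779282092
```

View pics/top0.png

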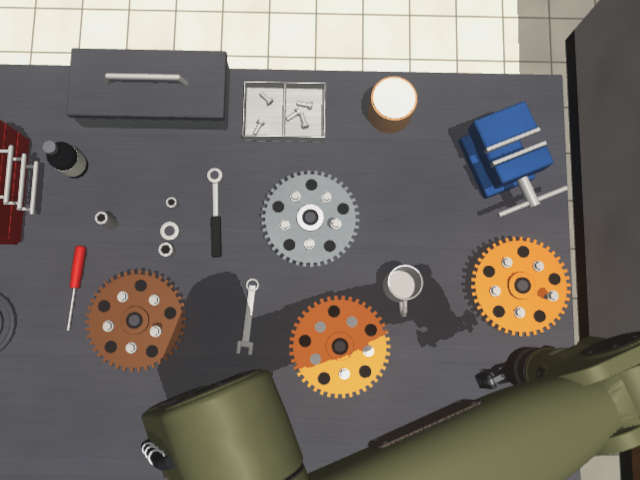

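View pics/side0.png

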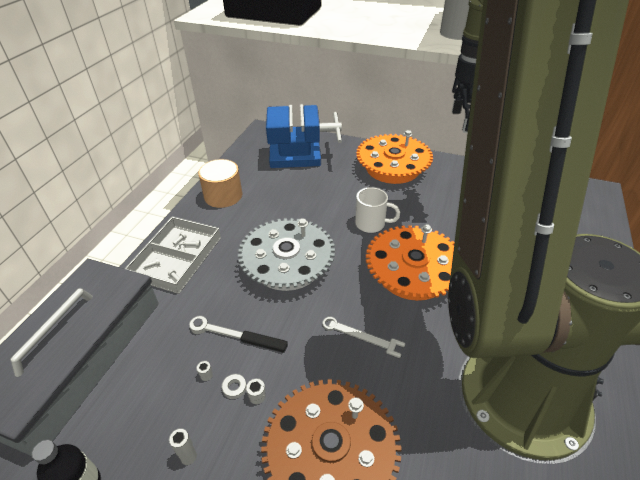

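The grey sprocket is at top (310,217) and side (287,247). Three other sprockets are brown or orange, so not meant. Candidate sockets in the top view are (101,217), (171,202) and (166,249). The one at (101,217), side (180,440), is visibly the tallest, so it is the deep one. The proud bolt looks to be at side (302,225). I'll enlarge both to confirm.

Run:
```python
import cv2,numpy as np
t=cv2.imread("pics/top0.png");s=cv2.imread("pics/side0.png")
r=lambda i,x,y,w,h,f:cv2.resize(i[y:y+h,x:x+w],(w*f,h*f),interpolation=cv2.INTER_CUBIC)
# quadrants 400x300
a=r(t,260,170,100,75+25,4)[:300];b=r(t,85,190,100,75,4);c=r(s,235,205,100,75,4);d=r(s,150,415,80,60,5)
cv2.imwrite("pics/crop.png",np.vstack([np.hstack([a,b]),np.hstack([c,d])]))
```

```text
(no output)
```

View pics/crop.png

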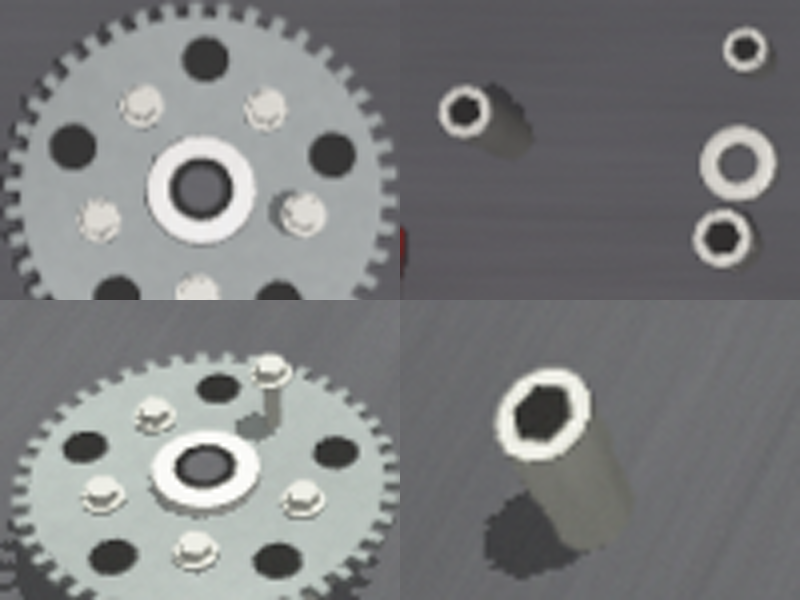

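The crop shows the deep socket's top at top (101.2,217.7) and side (178.8,437.8). The proud bolt, on its bare shank, is at top (335.7,223.2) and side (302.5,223). It is the only bolt on the grey sprocket with a visible shank and an offset shadow.

```bash
cat > h.py <<'E'
from station import bot
import numpy as np
from scipy.spatial.transform import Rotation as R
def ray(n,p):
    i=bot.camera_info(n);f=240/np.tan(np.radians(i["vertical_fov"]/2));T=i["world_from_camera"]
    return T[:3,3],T[:3,:3]@np.array([(p[0]-i["cx"])/f,(p[1]-i["cy"])/f,1])
def at(n,p,z):
    o,d=ray(n,p);return o+d*(z-o[2])/d[2]
def go(g):  # grasp point target -> rows units
    o=bot.get_obs();r=R.from_euler("xyz",o["tool_rot"]);d=np.array(g)-(o["tcp_pos"]+r.apply([0,0,54]))
    print("t",o["time"],"dworld",d.round(1),"units",(r.inv().apply(d)/30).round(2),"F",o["ft_force"].round(2),"open",o["opening"],o["joints"].round(2))
E
python3 - <<'E'
from h import *
for n,a,b,z in(("deep",(101.2,217.7),(178.8,437.8),80),("bolt",(335.7,223.2),(302.5,223),100)):
    print(n,at("top",a,z).round(1),at("side",b,z).round(1))
for n,a,z in(("sa",(171.5,202.2),34),("sb",(165.5,249.5),38),("b",(295.7,196.5),63),("b",(326.2,197),63),("b",(284.7,225),63),("b",(309.2,243.7),63)):print(n,at("top",a,z).round(1))
go([0,0,0])
E
```

```text
deep [543.7 306.1  80. ] [541.8 310.2  80. ]
bolt [ 536.3 -229.2  100. ] [ 532.8 -218.7  100. ]
sa [593.1 159.   34. ]
sb [478.8 166.3  38. ]
b [ 605.2 -136.6   63. ]
b [ 605.3 -207.8   63. ]
b [ 537.2 -112.6   63. ]
b [ 494.3 -170.1   63. ]
t 0.1 dworld [-234.5  551.8 -249.1] units [  0.   -19.97   8.33] F [ 1.4  -0.17 -0.32] open 85.53952779282092 [-1.17  0.31 -0.05  1.21 -0.    1.57]
```

```bash
python3 - <<'E'
from h import *
for p,z in(((53,148),200),((75,165),20),((35,210),150)):print(p,at("top",p,z).round())
E
python3 -m pendant '[{"translation":[0,0,-1],"yaw":1,"fingers":0},{"translation":[0,0,-1],"yaw":1,"fingers":0},{"translation":[0,-0.3,0],"yaw":1,"fingers":0},{"translation":[0,-0.6,0],"yaw":1,"fingers":0},{"translation":[0,0,0],"yaw":0,"fingers":0}]'
python3 -c "
from h import *
go([500,0,310])"
```

```text
(53, 148) [668. 373. 200.]
(75, 165) [684. 400.  20.]
(35, 210) [544. 424. 150.]
time: 0.6
tcp_pos: [231.1, -524.0, 364.0]
tool_rot: [-3.141, 0.0, -0.018]
ft_force: [-0.2, -0.0, 0.0]
opening: 12.6
gripper_force: 0.0
t 0.6 dworld [268.9 524.    0. ] units [  8.65 -17.62   0.02] F [-0.24 -0.02  0.  ] open 12.556271425517599 [-1.16  0.25 -0.    1.33  0.    2.  ]
```

The tool's x side, with the camera, has to face the base over the deep socket so that it clears the bottle and the red box. I'll turn it 180° here first.

```bash
python3 -m pendant '[{"translation":[0,0,0],"yaw":-1,"fingers":0},{"translation":[0,0,0],"yaw":-1,"fingers":0},{"translation":[0,0,0],"yaw":-1,"fingers":0},{"translation":[0,0,0],"yaw":-1,"fingers":0},{"translation":[0,0,0],"yaw":-1,"fingers":0}]' >/dev/null
python3 -m pendant '[{"translation":[0,0,0],"yaw":-1,"fingers":0},{"translation":[0,0,0],"yaw":-1,"fingers":0},{"translation":[0,0,0],"yaw":-1,"fingers":0},{"translation":[0,0,0],"yaw":-1,"fingers":0},{"translation":[0,0,0],"yaw":-1,"fingers":0}]' >/dev/null
python3 -m pendant '[{"translation":[0,0,0],"yaw":-1,"fingers":0},{"translation":[0,0,0],"yaw":-1,"fingers":0},{"translation":[0,0,0],"yaw":-1,"fingers":0},{"translation":[0,0,0],"yaw":-1,"fingers":0},{"translation":[0,0,0],"yaw":-1,"fingers":0}]' >/dev/null
python3 -m pendant '[{"translation":[0,0,0],"yaw":-1,"fingers":0},{"translation":[0,0,0],"yaw":-1,"fingers":0},{"translation":[0,0,0],"yaw":-1,"fingers":0},{"translation":[0,0,0],"yaw":-1,"fingers":0},{"translation":[0,0,0],"yaw":-1,"fingers":0}]' >/dev/null
python3 -m pendant '[{"translation":[0,0,0],"yaw":-1,"fingers":0},{"translation":[0,0,0],"yaw":-1,"fingers":0},{"translation":[0,0,0],"yaw":-1,"fingers":0},{"translation":[0,0,0],"yaw":-1,"fingers":0},{"translation":[0,0,0],"yaw":-1,"fingers":0}]' >/dev/null
python3 -m pendant '[{"translation":[0,0,0],"yaw":-1,"fingers":0},{"translation":[0,0,0],"yaw":-1,"fingers":0},{"translation":[0,0,0],"yaw":-1,"fingers":0},{"translation":[0,0,0],"yaw":-1,"fingers":0},{"translation":[0,0,0],"yaw":-1,"fingers":0}]'
python3 -c "
from h import *
go([500,0,310])"
```

```text
time: 3.6
tcp_pos: [231.3, -525.8, 363.3]
tool_rot: [3.141, -0.0, 3.131]
ft_force: [0.3, 0.5, -0.6]
opening: -0.3
gripper_force: 0.0
t 3.6 dworld [268.7 525.8   0.7] units [-8.77 17.62 -0.02] F [ 0.28  0.52 -0.6 ] open -0.3298367367539965 [-1.16  0.25  0.    1.32 -0.   -1.15]
```

```bash
python3 -m pendant '[{"translation":[-0.7,0.8,0],"yaw":0,"fingers":0},{"translation":[-0.7,0.8,0],"yaw":0,"fingers":0},{"translation":[-0.7,0.8,0],"yaw":0,"fingers":0},{"translation":[-0.7,0.8,0],"yaw":0,"fingers":0},{"translation":[-0.7,0.8,0],"yaw":0,"fingers":0}]'
python3 -m pendant '[{"translation":[-0.7,0.8,0],"yaw":0,"fingers":0},{"translation":[-0.7,0.8,0],"yaw":0,"fingers":0},{"translation":[-0.7,0.8,0],"yaw":0,"fingers":0},{"translation":[-0.7,0.8,0],"yaw":0,"fingers":0},{"translation":[-0.7,0.8,0],"yaw":0,"fingers":0}]'
python3 -m pendant '[{"translation":[-0.3,1,0],"yaw":0,"fingers":0},{"translation":[-0.3,1,0],"yaw":0,"fingers":0},{"translation":[-0.3,1,0],"yaw":0,"fingers":0},{"translation":[-0.2,1,0],"yaw":0,"fingers":0},{"translation":[-0.2,1,0],"yaw":0,"fingers":0}]'
python3 -m pendant '[{"translation":[-0.2,1,0],"yaw":0,"fingers":0},{"translation":[-0.2,1,0],"yaw":0,"fingers":0},{"translation":[-0.2,1,0],"yaw":0,"fingers":0},{"translation":[-0.2,1,0],"yaw":0,"fingers":0},{"translation":[-0.2,1,0],"yaw":0,"fingers":0}]'
python3 -c "
from h import *
go([543,307,310])"
```

```text
time: 4.1
tcp_pos: [339.2, -406.6, 363.5]
tool_rot: [3.141, -0.0, 3.126]
ft_force: [-0.0, 0.6, -0.4]
opening: -0.2
gripper_force: 0.0
time: 4.6
tcp_pos: [446.4, -288.3, 363.5]
tool_rot: [3.142, -0.0, 3.127]
ft_force: [-0.3, 0.3, 0.8]
opening: -0.1
gripper_force: 0.0
time: 5.1
tcp_pos: [487.5, -138.7, 363.5]
tool_rot: [-3.142, -0.0, 3.127]
ft_force: [0.7, 0.3, -0.9]
opening: -0.1
gripper_force: 0.0
time: 5.6
tcp_pos: [520.0, 10.8, 363.5]
tool_rot: [-3.141, -0.0, 3.127]
ft_force: [0.4, 0.0, 0.1]
opening: -0.2
gripper_force: 0.0
t 5.6 dworld [ 23.  296.2   0.5] units [-0.62  9.88 -0.02] F [0.42 0.05 0.13] open -0.15590615228582566 [ 0.02  0.14 -0.13  1.3  -0.    0.04]
```

```bash
python3 -m pendant '[{"translation":[-0.1,1,0],"yaw":0,"fingers":0},{"translation":[-0.1,1,0],"yaw":0,"fingers":0},{"translation":[-0.1,1,0],"yaw":0,"fingers":0},{"translation":[-0.1,1,0],"yaw":0,"fingers":0},{"translation":[-0.1,1,0],"yaw":0,"fingers":0}]'
python3 -m pendant '[{"translation":[-0.1,1,0],"yaw":0,"fingers":0},{"translation":[0,1,0],"yaw":0,"fingers":0},{"translation":[0,1,0],"yaw":0,"fingers":0},{"translation":[0,1,0],"yaw":0,"fingers":0},{"translation":[0,0.8,0],"yaw":0,"fingers":0}]'
python3 - <<'E'
from h import *
import cv2
for g in([543,307,310],[543,307,124]):go(g)
cv2.imwrite("pics/w1.png",bot.read_camera("wrist")[:,:,::-1])
# where deep top should appear
o=bot.get_obs();i=bot.camera_info("wrist");r=R.from_euler("xyz",o["tool_rot"]).as_matrix()
p=r.T@(np.array([543,307,80])-o["tcp_pos"]);M=i["mount"];c=M[:3,:3].T@(p-M[:3,3]);f=240/np.tan(np.radians(i["vertical_fov"]/2))
print("expected px",i["cx"]+f*c[0]/c[2],i["cy"]+f*c[1]/c[2])
E
```

```text
time: 6.1
tcp_pos: [537.4, 160.6, 363.4]
tool_rot: [-3.141, -0.0, 3.127]
ft_force: [-0.0, 0.3, 0.4]
opening: 0.1
gripper_force: 0.0
time: 6.6
tcp_pos: [542.7, 305.1, 363.1]
tool_rot: [-3.141, -0.001, 3.127]
ft_force: [0.1, -0.9, 0.7]
opening: 0.2
gripper_force: 0.0
t 6.6 dworld [0.3 2.  0.9] units [-0.01  0.07 -0.03] F [ 0.09 -0.91  0.73] open 0.22398445286420735 [0.51 0.34 0.13 1.36 0.   0.53]
t 6.6 dworld [   0.3    2.  -185.1] units [-0.01  0.07  6.17] F [ 0.09 -0.91  0.73] open 0.22398445286420735 [0.51 0.34 0.13 1.36 0.   0.53]
expected px 309.971341238672 197.108756840243
```

View pics/w1.png

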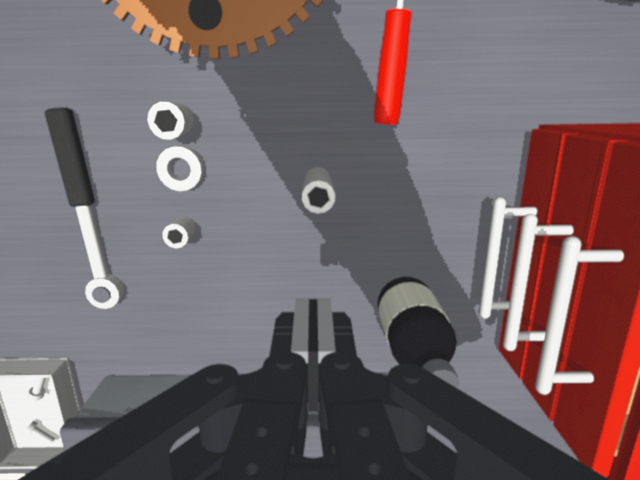

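The socket shows at (318.5,196), which agrees with the estimate to within about 2 mm once the lag in the pose reading is allowed for. The bottle (440,370) and the red box stay more than 100 mm from the axis. I'll go down and dwell.

```bash
python3 -m pendant '[{"translation":[0,0,0.8],"yaw":0,"fingers":0},{"translation":[0,0,0.8],"yaw":0,"fingers":0},{"translation":[0,0,0.8],"yaw":0,"fingers":0},{"translation":[0,0,0.8],"yaw":0,"fingers":0},{"translation":[0,0,0.8],"yaw":0,"fingers":0}]'
python3 -m pendant '[{"translation":[0,0,0.6],"yaw":0,"fingers":0},{"translation":[0,0,0.6],"yaw":0,"fingers":0},{"translation":[0,0,0.5],"yaw":0,"fingers":0},{"translation":[0,0,0.4],"yaw":0,"fingers":0},{"translation":[0,0,0],"yaw":0,"fingers":0}]'
python3 - <<'E'
from h import *
import cv2
go([543,309,124])
cv2.imwrite("pics/w2.png",bot.read_camera("wrist")[:,:,::-1])
go([543,309,124])
E
```

```text
time: 7.15
tcp_pos: [542.8, 303.2, 242.4]
tool_rot: [-3.141, -0.0, 3.126]
ft_force: [-0.3, 0.4, 0.6]
opening: 0.3
gripper_force: 0.0
time: 7.65
tcp_pos: [541.7, 302.7, 178.7]
tool_rot: [-3.14, -0.003, 3.125]
ft_force: [-0.4, 0.2, -0.6]
opening: -0.1
gripper_force: 0.0
t 7.65 dworld [ 1.5  6.4 -0.7] units [-0.05  0.22  0.02] F [-0.44  0.17 -0.62] open -0.05288776264826923 [ 0.51  0.43 -0.18  0.97 -0.    0.53]
t 7.7 dworld [ 0.9  6.  -1.9] units [-0.03  0.2   0.06] F [0.26 0.23 0.19] open -0.4089310121166977 [ 0.51  0.43 -0.18  0.97 -0.    0.53]
```

View pics/w2.png

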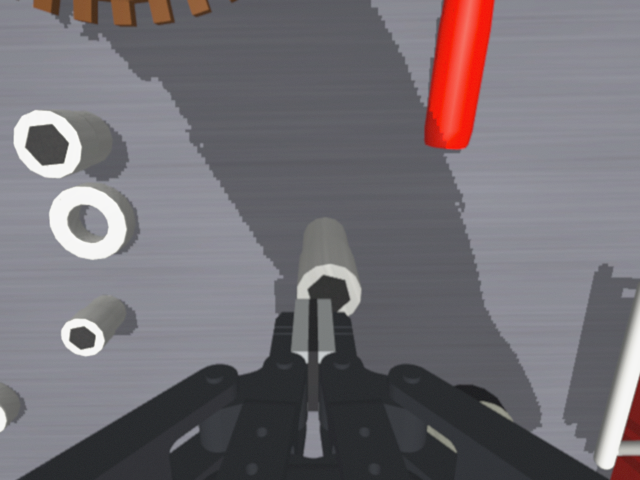

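The fingertips (313,300) stand above the socket (328,290), about 6 mm short in y. I'll correct that and dwell.

```bash
python3 -m pendant '[{"translation":[0,0.2,0],"yaw":0,"fingers":0},{"translation":[0,0,0],"yaw":0,"fingers":0},{"translation":[0,0,0],"yaw":0,"fingers":0},{"translation":[0,0,0],"yaw":0,"fingers":0},{"translation":[0,0,0],"yaw":0,"fingers":0}]'
for i in 1 2 3 4; do python3 -m pendant '[{"translation":[0,0,0],"yaw":0,"fingers":0},{"translation":[0,0,0],"yaw":0,"fingers":0},{"translation":[0,0,0],"yaw":0,"fingers":0},{"translation":[0,0,0],"yaw":0,"fingers":0},{"translation":[0,0,0],"yaw":0,"fingers":0}]'; done | tail -6
python3 -m pendant '[{"translation":[0,0,-0.5],"yaw":0,"fingers":0},{"translation":[0,0,-0.8],"yaw":0,"fingers":0},{"translation":[0,0,-0.8],"yaw":0,"fingers":0},{"translation":[0,0,-1],"yaw":0,"fingers":0},{"translation":[0,0,-1],"yaw":0,"fingers":0}]'
python3 -m pendant '[{"translation":[0,0,-1],"yaw":0,"fingers":0},{"translation":[0,0,-1],"yaw":0,"fingers":0},{"translation":[0,-0.5,0],"yaw":0,"fingers":0},{"translation":[0,-1,0],"yaw":0,"fingers":0},{"translation":[0,-1,0],"yaw":0,"fingers":0}]'
python3 -c "
from h import *
go([536,-229,310])"
```

```text
time: 8.2
tcp_pos: [542.7, 309.4, 181.2]
tool_rot: [3.141, 0.0, 3.125]
ft_force: [0.2, 1.2, -0.2]
opening: 0.0
gripper_force: 0.0
time: 10.2
tcp_pos: [542.7, 309.4, 180.9]
tool_rot: [3.142, 0.0, 3.125]
ft_force: [1.1, -0.1, -1.0]
opening: -0.2
gripper_force: 0.0
time: 10.7
tcp_pos: [542.4, 309.2, 304.8]
tool_rot: [-3.141, -0.0, 3.124]
ft_force: [0.3, 0.2, -0.1]
opening: -0.1
gripper_force: 0.0
time: 11.2
tcp_pos: [541.1, 233.5, 363.2]
tool_rot: [-3.141, -0.0, 3.126]
ft_force: [-0.2, 0.3, 0.8]
opening: 0.2
gripper_force: 0.0
t 11.2 dworld [  -5.  -462.5    0.8] units [ -0.08 -15.42  -0.02] F [-0.19  0.35  0.75] open 0.17870379464871092 [ 0.41  0.28  0.04  1.33 -0.    0.42]
```

```bash
for i in 1 2 3; do python3 -m pendant '[{"translation":[0,-1,0],"yaw":0,"fingers":0},{"translation":[0,-1,0],"yaw":0,"fingers":0},{"translation":[0,-1,0],"yaw":0,"fingers":0},{"translation":[0,-1,0],"yaw":0,"fingers":0},{"translation":[0,-1,0],"yaw":0,"fingers":0}]'; done |tail -6
python3 -m pendant '[{"translation":[-0.1,-0.4,0],"yaw":0,"fingers":0},{"translation":[0,0,0],"yaw":0,"fingers":0},{"translation":[0,0,0],"yaw":0,"fingers":0},{"translation":[0,0,0],"yaw":0,"fingers":0},{"translation":[0,0,0],"yaw":0,"fingers":0}]' >/dev/null
python3 - <<'E'
from h import *
import cv2
go([536,-229,144])
o=bot.get_obs()
cv2.imwrite("pics/w3.png",bot.read_camera("wrist")[:,:,::-1])
i=bot.camera_info("wrist");r=R.from_euler("xyz",o["tool_rot"]).as_matrix()
p=r.T@(np.array([536,-229,100])-o["tcp_pos"]);M=i["mount"];c=M[:3,:3].T@(p-M[:3,3]);f=240/np.tan(np.radians(i["vertical_fov"]/2))
print("expected px",i["cx"]+f*c[0]/c[2],i["cy"]+f*c[1]/c[2],"mm/px",c[2]/f)
E
```

```text
time: 12.7
tcp_pos: [532.9, -217.0, 363.1]
tool_rot: [3.141, -0.001, 3.124]
ft_force: [0.4, 0.5, -0.3]
opening: 0.2
gripper_force: 0.0
t 13.2 dworld [  -0.6   -2.5 -166. ] units [ 0.02 -0.09  5.53] F [-0.13  0.53  0.26] open -0.39287627026653543 [-0.4   0.26  0.02  1.33  0.   -0.38]
expected px 308.62870898917623 200.77372621388366 mm/px 0.8321021367641128
```

View pics/w3.png

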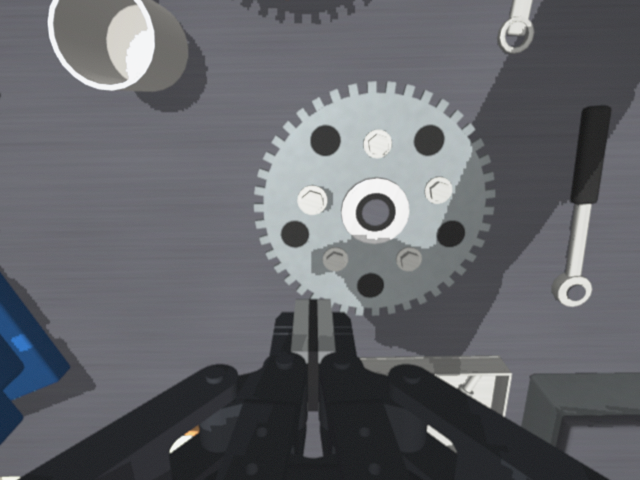

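The proud bolt, at (312,200), is the larger head with a displaced shadow. It is expected at (309,201), so its y is about −226, which puts it straight under the tool. I'll go down.

```bash
python3 -m pendant '[{"translation":[0,0,0.7],"yaw":0,"fingers":0},{"translation":[0,0,0.7],"yaw":0,"fingers":0},{"translation":[0,0,0.7],"yaw":0,"fingers":0},{"translation":[0,0,0.7],"yaw":0,"fingers":0},{"translation":[0,0,0.7],"yaw":0,"fingers":0}]'
python3 -m pendant '[{"translation":[0,0,0.6],"yaw":0,"fingers":0},{"translation":[0,0,0.5],"yaw":0,"fingers":0},{"translation":[0,0,0.3],"yaw":0,"fingers":0},{"translation":[0,0,0.3],"yaw":0,"fingers":0},{"translation":[0,0,0.2],"yaw":0,"fingers":0}]' >/dev/null
python3 -m pendant '[{"translation":[0,0,0],"yaw":0,"fingers":0},{"translation":[0,0,0],"yaw":0,"fingers":0},{"translation":[0,0,0],"yaw":0,"fingers":0},{"translation":[0,0,0],"yaw":0,"fingers":0},{"translation":[0,0,0],"yaw":0,"fingers":0}]'
python3 - <<'E'
from h import *
import cv2
go([536,-226,144])
a=bot.read_camera("wrist")[:,:,::-1];b=bot.read_camera("side")[:,:,::-1][150:270,220:380]
cv2.imwrite("pics/w4.png",np.hstack([cv2.resize(a,(400,300)),cv2.resize(b,(400,300),interpolation=cv2.INTER_CUBIC)]))
E
```

```text
time: 13.75
tcp_pos: [536.6, -226.9, 258.3]
tool_rot: [-3.142, 0.0, 3.125]
ft_force: [1.2, -0.7, -0.4]
opening: 0.3
gripper_force: 0.0
time: 14.75
tcp_pos: [536.7, -227.7, 202.3]
tool_rot: [-3.141, 0.001, 3.124]
ft_force: [0.7, -0.2, -0.7]
opening: 0.0
gripper_force: 0.0
t 14.75 dworld [-0.7  1.8 -4.3] units [0.02 0.06 0.14] F [ 0.71 -0.24 -0.65] open 0.011508429051994305 [-0.4   0.34 -0.25  0.98 -0.   -0.38]
```

View pics/w4.png

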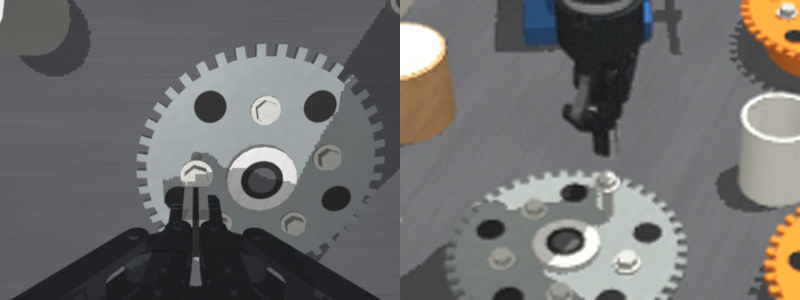

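Both views show the fingertips directly above the proud bolt: wrist (196,175) and side (606,180). I'll dwell there and hand in.

```bash
for i in 1 2 3 4 5; do python3 -m pendant '[{"translation":[0,0,0],"yaw":0,"fingers":0},{"translation":[0,0,0],"yaw":0,"fingers":0},{"translation":[0,0,0],"yaw":0,"fingers":0},{"translation":[0,0,0],"yaw":0,"fingers":0},{"translation":[0,0,0],"yaw":0,"fingers":0}]'; done |tail -6
python3 -c "
from station import bot
print(bot.close_job())"
```

```text
time: 17.35
tcp_pos: [536.5, -227.6, 201.9]
tool_rot: [-3.142, 0.0, 3.124]
ft_force: [-1.0, 0.4, -0.3]
opening: -0.4
gripper_force: 0.0
the job is handed in; nothing more can be done
None
```

I pointed at the deep socket for just over 2 s, then at the proud bolt on the grey sprocket, and handed the job in at 17.4 s still pointing at it; I saw no sign of contact, but no verdict came back.

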